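# Back off the capacitor clamp ring two turns

## Robot

A 6-joint arm with a two-finger parallel gripper is mounted at the origin on the work surface. World frame = base frame: x ahead of the robot, y to its left, z up, the work surface at z = 0. Lengths are in m, angles in rad, forces in N, time in s.
With the tool pointing down it reaches from about 0.275 to 0.825 m from the base axis. Payload 5.2 kg.
Tool frame: the origin (TCP) lies midway between the tips of the shut fingers; the grasp point (between the pads) lies 19 mm behind it; z points along the fingers, y is the line along which they close (so a half turn about z gives the same grasp; the last joint's range is limited). The gripper opens to 93 mm and grips with 3 to 60 N. Pads are 15 mm wide; open, the fingers measure 128 mm over their backs; the gripper's body (75 mm by 188 mm) begins 65 mm behind the grasp point.
Start: joints at [-1.491, 0.259, 1.535, -0, 1.348, -0.203], TCP at [0.153, -0.528, 0.192] pointing down, gripper open.
Joint ranges: [-3.14, 3.14], [-0.91, 2.08], [0.19, 2.58], [-1.22, 4.36], [0.22, 2.71], [-3.12, 3.12]. Speed limits (rad/s): [2.57, 2.57, 3.14, 3.14, 3.14, 3.14].

## Interface

Orientations are given as [roll, pitch, yaw] about the fixed x, y, z axes, in that order (R = Rz(yaw) Ry(pitch) Rx(roll)).
In Python, from bench import sensors, optics, robot, finder gives the robot as it stands. The module is installed in compiled form; this text tells all that it offers.
- The arm moves only by the tool arm_command, never from a script. Its argument "commands" is a list of rows, each an object with "gripper": the opening, from -1 (shut) to 1 (fully open); "travel": the shift along the tool's x, y, z in units of 50 mm (1.0 is 50 mm), a list of three; "roll": the turn about the tool's z in units of 6 degrees (1.0 is 6 degrees). A call has exactly 8 rows; each row shifts and turns the commanded pose from where the row before left it, along the tool's axes as they then stand; what a row does not reach is not made up. A row lasts 1/10 s, in which the tool goes at most 50 mm and 8.59 degrees, less where a joint would pass 70% of its speed; a pose out of reach is approached as far as the arm can. A call is refused whole if a number of a shift passes 1 or a number of a turn 1, either way. A call with a gripper value outside its range is refused whole. The fingers move at their own pace and stop on an object; "squeeze" is the grip in N (left out, the last holds). Time passes only in rows, so rows that do not move let the fingers close, or fill a call up. It gives the time, the measured TCP pose, the force, the opening and the grip force at its end, in the units of the state.
- sensors.state(): the state, without advancing time (a new reading comes with each control period).
- optics.read_camera(name): name is "scene" or "top" or "wrist"; returns a dict with "image" (480x640x3 uint8, red, green, blue), "range_z" (480x640 float32, m along the optical axis (not along the pixel's ray), 0 where there is no reading), "fx", "fy", "cx", "cy" (pixels), "extrinsics" (4x4, takes a point from world to camera coordinates). Camera axes: x right, y up, looking along -z (the intrinsics and any distortion apply to the point x, -y, -z); pixel columns grow to the right and rows downward; lengths in m; the calibration is good to about 2 mm. The wrist camera is an equidistant fisheye: a pixel r from the principal point sees the ray r / f radians off the axis. A picture is of the moment at which its call begins.
- robot.finish_job(): hands the job in; it is judged then, once.
Trained networks look in a picture, given as the dict that the camera call returned (one of the last four; its "shot" number tells which), for a name from the list of things; names that differ only in an ending like _2 or _b are one class to them, and where a whole thing is asked for, a point or a joint stands for the part that bears it (a point fixed in the world has none). Each returns a list of dicts, best first, with "conf" (0 to 1); they miss things now and then, are a little off and sometimes report something else, mostly with a low value. They report only what shows in the picture. A call takes as long as a camera call.
- finder.find_in(thing, picture): "extent" ([left, top, width, height] as shares, 0 to 1, of the picture: columns of its width, rows of its height, round what is visible of it).
The state is a dict: "time": time; "qpos": joint angles; "dq": joint speeds; "joint_efforts": joint torques, N m; "ee_pos": TCP position; "tcp_rot": TCP orientation; "wrist_force": force on the tool from outside, world axes, zero at the start; "wrist_torque": the same for the moment, N m; "width": finger opening in m; "gripper_force": force on a finger pad.
Only numpy, scipy, OpenCV 4.12 (cv2) and the standard library are available. Lean on these libraries where they do the work, as an engineer would, in place of code of your own. Each camera call takes 0.05 s, during which the arm holds its last target. There are 200 camera calls.

## Task

On the inverter chassis, loosen the knurled clamp ring around the taller capacitor: roll it round anticlockwise (seen from above) with the fingertips on its rim, until it stands two full turns from tight, its painted mark lined up with the fin on the foot again. The ring was tight with the mark at the fin, but someone may already have eased it by up to a third of a turn, and that counts. Press only lightly, do not grip or lift anything, and leave both capacitors seated, the other ring tight and the things lying around where they are.

Things in the scene. Friction and masses are not known exactly. Their poses are not given: they have to be found in the camera images.
- clamp_a: Fixed clamp unit for the taller capacitor, turned any way, left or right of clamp_b, on the 4 mm chassis plate (strips under 40 mm high along its sides, at |y| = 0.29). Origin: centre of the underside of its black round foot (132 mm across, 10 mm high); z up is the common axis of foot, cup (59 mm across, top 54 mm above the origin), ring and capacitor..
- ring_a (a joint): Angle in rad of clamp_a's knurled aluminium ring: 0 = tight, mark at the fin; grows anticlockwise seen from above (loosening), 6.283 a turn, stop at 16.5. Starts between 0 and 2.0. The ring stays at one height, turns stiffly (0.05 N m, about 1 N at the rim), has no spring and stays where it is left.
- ring_a_centre (a point): Centre of ring_a's top face, on the axis, 58 mm above clamp_a's origin. The ring is 96 mm across over 30 upright half-round ribs that stand 2 mm out of its 92 mm rim, and 18 mm high (underside 40 mm above clamp_a's origin); its flat top face reaches in to 31 mm from the axis. Too wide to be gripped across.
- ring_a_mark (a point): Outer end of the black line (15 by 7 mm) painted radially on ring_a's top face, 45 mm from the axis; it turns with the ring.
- clamp_a_fin (a point): Top of the white upright index fin on clamp_a's foot, along clamp_a's +x axis: 54 to 66 mm from the axis (this point: 60 mm), 7 mm thick, its top 28 mm above clamp_a's origin, below the ring.
- cap_a: The taller capacitor, a loose black can 50 mm across and 81 mm high in the cup of clamp_a with 1.5 mm play all round; its top stands 36 mm above the ring's top face, with two 6 mm screw terminals on it. Origin: centre of its underside. Only to be left seated.
- clamp_b: The other fixed clamp unit, the same as clamp_a; it holds the shorter capacitor.
- ring_b (a joint): Angle in rad of the other ring, of the same make as ring_a: 0 = tight, which is how it starts and must stay.
- ring_b_centre (a point): Centre of ring_b's top face, 58 mm above clamp_b's origin.
- cap_b: The shorter capacitor, a loose black can 50 mm across and 55 mm high in the cup of clamp_b; its top stands 10 mm above the ring's top face, with two 6 mm terminals. Origin: centre of its underside.
- meter: Bystander: yellow handheld multimeter lying on the desk to the left (+y), 165 by 82 mm, 43 mm high over its dial. Origin: centre of its underside.
- driver: Bystander: screwdriver lying on the desk to the right (-y), about 200 mm long. Origin near its middle.
- spare: Bystander: loose small black capacitor standing on the chassis plate beyond the clamps (+x), 35 mm across and 45 mm high. Origin: centre of its underside.

How it is judged:
By the outcome, as a careful person would: the job done as asked, in the order asked, and still so for the second after the job is handed in, with the robot touching nothing.
It also fails if it takes over 67 s, if anything falls off the work surface, if the arm or the gripper's body presses on something with over 40 N, if the wrist force passes 120 N, or if a joint passes its speed limit or range.

## Working session

There is one attempt and no reset: what is moved stays moved. The work goes in short steps, Python scripts to look and compute and a tool call to move; the robot and the scene stay as the last step left them, time stands still between calls to the robot, and variables do not carry over. Pictures are saved under pics/ and viewed, at most 10 in all, crops included, and the job is handed in when it is done.

Besides the shell and the picture viewer there is one more tool, called after "Request:" as a command line: name --argument value ..., lists and objects as JSON in quotes. arm_command: Moves the arm, as the interface text tells. Its arguments: {"type":"object","properties":{"commands":{"type":"array"},"squeeze":{"type":"number"}},"required":["commands"]}

```bash
mkdir -p pics
cat > h.py <<'E'
import numpy as np, cv2
from bench import sensors, optics, robot, finder
def world(p,u,v):
    u=np.asarray(u,float);v=np.asarray(v,float)
    z=p["range_z"][np.round(v).astype(int),np.round(u).astype(int)]
    c=np.stack([(u-p["cx"])/p["fx"]*z,-(v-p["cy"])/p["fy"]*z,-z,np.ones_like(z)],-1)
    return (c@np.linalg.inv(p["extrinsics"]).T)[...,:3]
def save(p,n): cv2.imwrite("pics/"+n,p["image"][...,::-1])
E
python3 - <<'E'
from h import *
for n in ["top","scene"]:
    p=optics.read_camera(n); save(p,n+"0.png"); print(n,p["fx"],p["cx"],p["cy"],np.round(p["extrinsics"],3).tolist())
    for t in ["ring_a","ring_a_mark","clamp_a_fin","cap_a","spare"]:
        print(t,[(np.round(np.array(d["extent"])*[640,480,640,480],0).tolist(),round(d["conf"],2)) for d in finder.find_in(t,p)[:3]])
print(sensors.state())
E
```

```text
top 555.4836021946157 325.30533371299214 232.77146060484188 [[0.144, -0.99, 0.004, -0.074], [0.968, 0.142, 0.207, -0.625], [-0.205, -0.026, 0.978, -1.227], [0.0, 0.0, 0.0, 1.0]]
ring_a [([254.0, 261.0, 39.0, 46.0], 0.64), ([350.0, 259.0, 47.0, 41.0], 0.59)]
ring_a_mark [([353.0, 258.0, 42.0, 44.0], 0.56)]
clamp_a_fin [([349.0, 256.0, 45.0, 44.0], 0.65), ([345.0, 252.0, 55.0, 55.0], 0.62)]
cap_a [([263.0, 271.0, 22.0, 24.0], 0.84), ([362.0, 265.0, 22.0, 27.0], 0.59)]
spare [([357.0, 184.0, 16.0, 20.0], 0.76)]
scene 443.2084416181425 315.1005916634957 234.38662955868293 [[0.19, 0.982, -0.015, -0.096], [-0.696, 0.145, 0.703, 0.383], [0.692, -0.123, 0.711, -1.506], [0.0, 0.0, 0.0, 1.0]]
ring_a [([340.0, 186.0, 39.0, 30.0], 0.92), ([252.0, 210.0, 43.0, 30.0], 0.76)]
ring_a_mark [([258.0, 210.0, 38.0, 29.0], 0.59)]
clamp_a_fin [([250.0, 209.0, 57.0, 47.0], 0.66)]
cap_a [([348.0, 185.0, 21.0, 15.0], 0.75), ([265.0, 205.0, 23.0, 24.0], 0.74)]
spare [([301.0, 280.0, 19.0, 24.0], 0.68)]
{'time': 0.6, 'qpos': array([-1.49077117e+00,  2.58532532e-01,  1.53504592e+00, -2.87748197e-05,
        1.34797484e+00, -2.02777937e-01]), 'dq': array([ 0.00011547,  0.0004384 , -0.00084669,  0.00028105,  0.00078503,
       -0.00014023]), 'joint_efforts': array([-1.72151173e-03, -4.36949229e+01, -2.84186804e+01,  7.17700040e-02,
        3.13308556e-02, -1.33810693e-05]), 'ee_pos': array([ 0.15349916, -0.52813455,  0.19207062]), 'tcp_rot': array([3.14155975e+00, 3.54159499e-05, 2.82809455e-01]), 'wrist_force': array([-0.86913304,  0.97155131,  0.00732701]), 'wrist_torque': array([ 0.00456422, -0.01978302,  0.05513168]), 'gripper_force': 0.0, 'width': 0.09337698868184677}
```

View pics/top0.png

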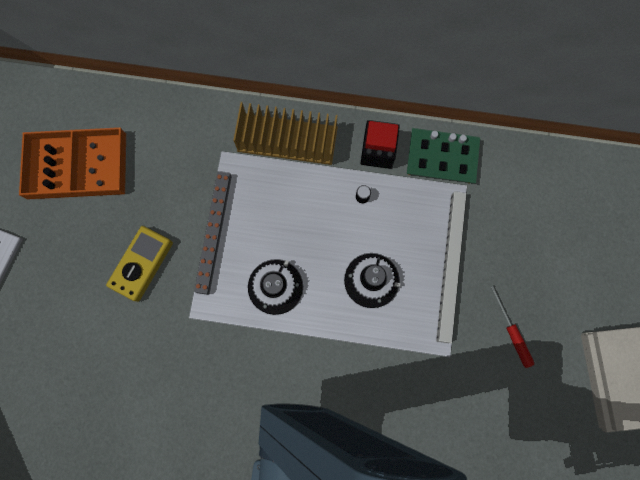

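View pics/scene0.png

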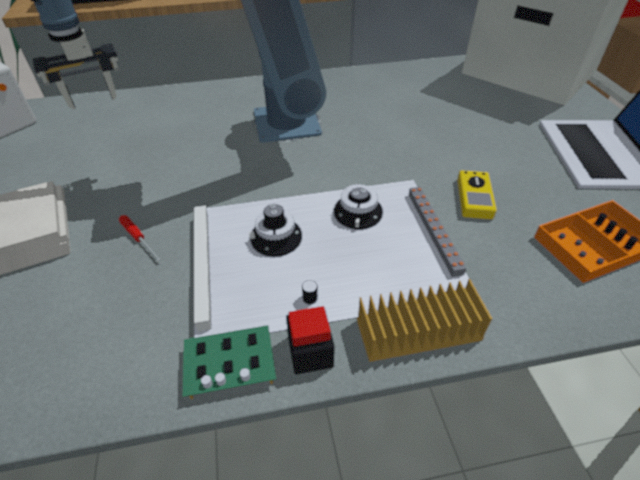

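The taller capacitor is the right-hand one in the top view, near (374,277), and near (274,225) in the scene view. The other clamp is at (274,284) in the top view. Next I'll fit its axis from depth and enlarge the picture to see the mark.

Run:
```python
from h import *
from scipy.optimize import least_squares
p=optics.read_camera("top")
V,U=np.mgrid[140:360,180:480]; W=world(p,U,V)
def fit(u0,v0):
    c0=world(p,u0,v0)[:2]
    d=np.hypot(W[...,0]-c0[0],W[...,1]-c0[1])
    plate=np.median(W[...,2][(d>.08)&(d<.1)])
    m=(d<.075)&(W[...,2]>plate+.053)&(W[...,2]<plate+.064)
    q=W[m]
    # foot: silhouette of ring top; annulus 31..48
    e=lambda c:np.clip(np.abs(np.hypot(q[:,0]-c[0],q[:,1]-c[1])-.039)-.009,0,None)
    best=least_squares(e,q[:,:2].mean(0)).x
    print("plate",plate,"n",m.sum(),"mean",q.mean(0).round(4),"fit",best.round(4),"cap",W[(d<.03)][:,2].max(), np.median(W[(d<.03)&(W[...,2]>plate+.064)],0))
    return best
print(world(p,[364],[194]))
a=fit(374,277);b=fit(274,284)
ims=[cv2.resize(p["image"][v-40:v+40,u-40:u+40],(400,400),interpolation=cv2.INTER_CUBIC) for u,v in[(374,280),(274,284)]]
cv2.imwrite("pics/c1.png",np.hstack(ims)[...,::-1])
```

```text
[[ 0.73961096 -0.05982347  0.050315  ]]
plate 0.005585828138487847 n 760 mean [ 0.542  -0.1052  0.0633] fit [ 0.5455 -0.1078] cap 0.10925079678810246 [ 0.54126268 -0.10501327  0.09952454]
plate 0.005201025569770423 n 804 mean [0.494  0.1182 0.063 ] fit [0.4959 0.1189] cap 0.08488877038709641 [0.49414466 0.11787828 0.07396502]
```

View pics/c1.png

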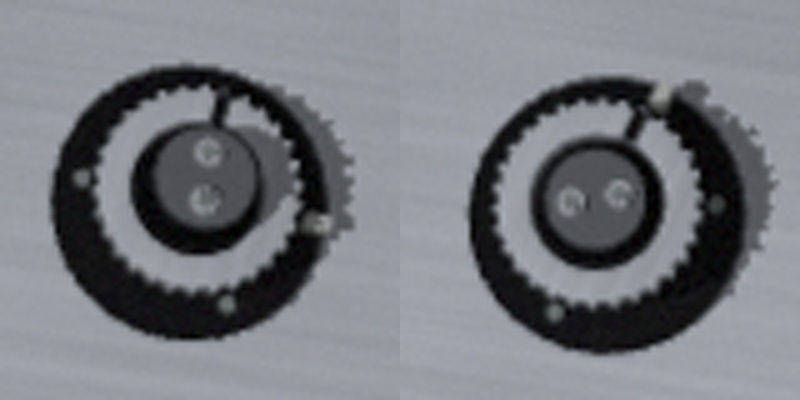

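The mark on ring_a (crop 220,108) sits roughly 95–100° anticlockwise of its fin (318,222); ring_b's mark is at its fin. My plan is to set the fingertips about 28 mm apart against the rim, so their corners drop into valleys between the ribs. I'll then sweep them round the axis with the tool's yaw following. First I'll move to a hover south of the ring.

```bash
cat >> h.py <<'E'
def rows(target,yaw,n,start=None,yaw0=None):
    "tool-axis rows (shift, then turn) from the present pose to target/yaw in n rows"
    s=sensors.state(); p=np.array(start if start is not None else s["ee_pos"]); y=s["tcp_rot"][2] if yaw0 is None else yaw0
    d=(np.array(target)-p)/n; dy=(yaw-y)/n
    for i in range(n):
        a=y+i*dy; c,sn=np.cos(a),np.sin(a)
        print(np.round([(c*d[0]+sn*d[1])/.05,(sn*d[0]-c*d[1])/.05,-d[2]/.05],2).tolist(),"roll",round(-np.degrees(dy)/6,2))
E
python3 - <<'E'
from h import *
c=np.array([.5455,-.1078]);t=np.radians(-80)
rows([*(c+.12*np.array([np.cos(t),np.sin(t)])),.17],t,16)
E
```

```text
[0.6, -0.22, 0.03] roll 1.0
[0.57, -0.28, 0.03] roll 1.0
[0.54, -0.34, 0.03] roll 1.0
[0.5, -0.39, 0.03] roll 1.0
[0.46, -0.44, 0.03] roll 1.0
[0.41, -0.49, 0.03] roll 1.0
[0.36, -0.53, 0.03] roll 1.0
[0.3, -0.57, 0.03] roll 1.0
[0.24, -0.59, 0.03] roll 1.0
[0.18, -0.62, 0.03] roll 1.0
[0.11, -0.63, 0.03] roll 1.0
[0.04, -0.64, 0.03] roll 1.0
[-0.02, -0.64, 0.03] roll 1.0
[-0.09, -0.63, 0.03] roll 1.0
[-0.16, -0.62, 0.03] roll 1.0
[-0.22, -0.6, 0.03] roll 1.0
```

Request:
arm_command --commands '[{"gripper": -0.39, "travel": [0.6, -0.22, 0.03], "roll": 1}, {"gripper": -0.39, "travel": [0.57, -0.28, 0.03], "roll": 1}, {"gripper": -0.39, "travel": [0.54, -0.34, 0.03], "roll": 1}, {"gripper": -0.39, "travel": [0.5, -0.39, 0.03], "roll": 1}, {"gripper": -0.39, "travel": [0.46, -0.44, 0.03], "roll": 1}, {"gripper": -0.39, "travel": [0.41, -0.49, 0.03], "roll": 1}, {"gripper": -0.39, "travel": [0.36, -0.53, 0.03], "roll": 1}, {"gripper": -0.39, "travel": [0.3, -0.57, 0.03], "roll": 1}]'

```text
time: 1.45
ee_pos: [0.3604, -0.3764, 0.1801]
tcp_rot: [3.141, -0.0, -0.559]
wrist_force: [0.7, 0.4, 0.1]
width: 0.0335
gripper_force: 0.0
```

Request:
arm_command --commands '[{"gripper": -0.39, "travel": [0.24, -0.59, 0.03], "roll": 1}, {"gripper": -0.39, "travel": [0.18, -0.62, 0.03], "roll": 1}, {"gripper": -0.39, "travel": [0.11, -0.63, 0.03], "roll": 1}, {"gripper": -0.39, "travel": [0.04, -0.64, 0.03], "roll": 1}, {"gripper": -0.39, "travel": [-0.02, -0.64, 0.03], "roll": 1}, {"gripper": -0.39, "travel": [-0.09, -0.63, 0.03], "roll": 1}, {"gripper": -0.39, "travel": [-0.16, -0.62, 0.03], "roll": 1}, {"gripper": -0.39, "travel": [-0.22, -0.6, 0.03], "roll": 1}]'

```text
time: 2.25
ee_pos: [0.5668, -0.2248, 0.168]
tcp_rot: [-3.141, -0.0, -1.397]
wrist_force: [0.6, -0.3, 0.0]
width: 0.0284
gripper_force: 0.0
```

Run:
```python
from h import *
p=optics.read_camera("wrist"); save(p,"w1.png"); print(p["fx"],p["fy"],p["cx"],p["cy"],np.round(p["extrinsics"],3).tolist())
s=sensors.state();print({k:s[k] for k in["time","ee_pos","tcp_rot","width","wrist_force","qpos"]})
```

```text
371.64829954431775 371.64829954431775 317.36301261525927 241.98417281470677 [[-0.985, -0.172, 0.0, 0.52], [0.165, -0.945, -0.281, -0.28], [0.049, -0.277, 0.96, -0.457], [0.0, 0.0, 0.0, 1.0]]
{'time': 2.3, 'ee_pos': array([ 0.57008699, -0.22153689,  0.1676256 ]), 'tcp_rot': array([-3.13858628e+00,  1.72502755e-03, -1.40079488e+00]), 'width': 0.028394138529498354, 'wrist_force': array([1.3255114 , 1.3351419 , 0.63242327]), 'qpos': array([-0.55495541,  0.38367316,  1.4182616 ,  0.00337538,  1.33855269,
        2.41586332])}
```

View pics/w1.png

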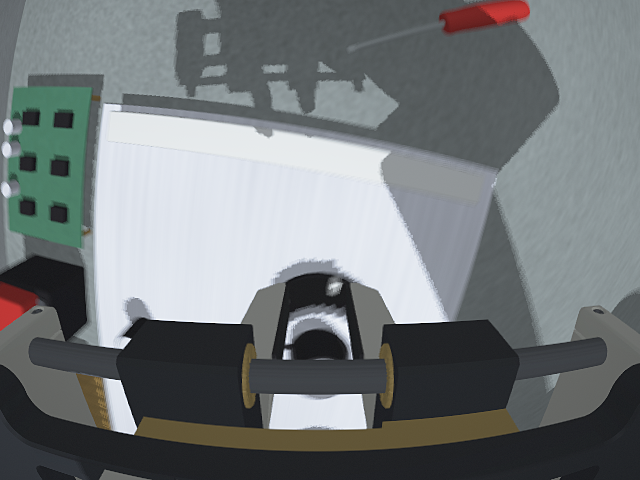

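The wrist camera sits on the tool's +x side: the ring is hidden behind the gripper at about (315,320), with the fin at (335,287). I'll work with tool +x pointing at the axis instead, so the camera overlooks the ring, and start north of it.

Request:
arm_command --commands '[{"gripper": -0.39, "travel": [-0.55, 0, 0], "roll": 0}, {"gripper": -0.39, "travel": [-0.55, 0, 0], "roll": 0}, {"gripper": -0.39, "travel": [-0.55, 0, 0], "roll": 0}, {"gripper": -0.39, "travel": [-0.55, 0, 0], "roll": 0}, {"gripper": -0.39, "travel": [-0.55, 0, 0], "roll": 0}, {"gripper": -0.39, "travel": [-0.55, 0, 0], "roll": 0}, {"gripper": -0.39, "travel": [-0.55, 0, 0.2], "roll": 0}, {"gripper": -0.39, "travel": [0, 0, 0], "roll": 0}]'

```text
time: 3.1
ee_pos: [0.5299, -0.0332, 0.1572]
tcp_rot: [3.14, 0.002, -1.389]
wrist_force: [0.1, 0.1, -0.2]
width: 0.0286
gripper_force: 0.0
```

Run:
```python
from h import *
p=optics.read_camera("wrist"); save(p,"w2.png"); E=np.linalg.inv(p["extrinsics"]);print(E[:3].round(4).tolist())
for _ in range(3):
    s=sensors.state();print({k:s[k] for k in["time","ee_pos","tcp_rot","wrist_force","qpos"]})
    optics.read_camera("wrist")
```

```text
[[-0.9837, 0.1718, 0.0532, 0.5448], [-0.1798, -0.9435, -0.2784, -0.1107], [0.0024, -0.2835, 0.959, 0.349]]
{'time': 3.15, 'ee_pos': array([ 0.53087704, -0.03493071,  0.15777128]), 'tcp_rot': array([ 3.14064816e+00,  4.43846663e-04, -1.38973415e+00]), 'wrist_force': array([-0.56888067, -0.26312262,  0.5250261 ]), 'qpos': array([-2.75486331e-01,  2.53111225e-01,  1.62920911e+00, -1.89006551e-05,
        1.26031575e+00,  2.68504972e+00])}
{'time': 3.2, 'ee_pos': array([ 0.53157964, -0.0361347 ,  0.15814608]), 'tcp_rot': array([ 3.14150620e+00, -4.57209857e-04, -1.39097955e+00]), 'wrist_force': array([ 0.08484337, -0.40707214,  0.13211816]), 'qpos': array([-2.77017383e-01,  2.53443896e-01,  1.62779256e+00, -4.70990055e-04,
        1.26023214e+00,  2.68490242e+00])}
{'time': 3.25, 'ee_pos': array([ 0.53198736, -0.03681254,  0.1583484 ]), 'tcp_rot': array([-3.14112846e+00, -7.71526173e-04, -1.39206891e+00]), 'wrist_force': array([-1.17435258, -0.24117981, -0.60798466]), 'qpos': array([-2.78023764e-01,  2.53649544e-01,  1.62699350e+00, -5.12222235e-04,
        1.26019277e+00,  2.68499766e+00])}
```

View pics/w2.png

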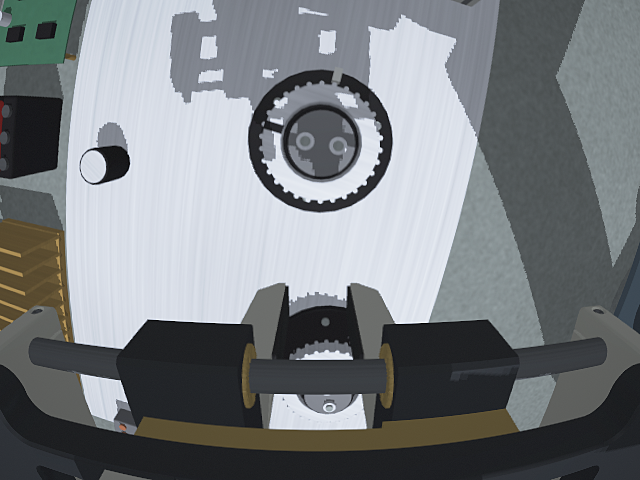

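The wrist view now shows clamp_a clearly: foot centred at about (320,140), mark at (270,125), fin at (337,75), and ring_b between the fingers at (322,345). I'll measure the centre, mark angle and fin angle from this view.

```bash
cat >> h.py <<'E'
def proj(p,X):
    q=np.c_[X,np.ones(len(X))]@p["extrinsics"].T; x,y,z=q[:,0],-q[:,1],-q[:,2]
    th=np.arctan2(np.hypot(x,y),z); r=np.hypot(x,y)+1e-12
    return np.c_[p["cx"]+p["fx"]*th*x/r,p["cy"]+p["fy"]*th*y/r].astype(np.float32)
def rect(p,c,z,R=.08,n=320):
    g=np.linspace(-R,R,n); X,Y=np.meshgrid(c[0]+g,c[1]-g)
    m=proj(p,np.c_[X.ravel(),Y.ravel(),np.full(X.size,z)]).reshape(n,n,2)
    return cv2.remap(p["image"],m[...,0],m[...,1],cv2.INTER_CUBIC)
def polar(p,c,z,r0,r1,nr=12):
    a=np.radians(np.arange(0,360,.5)); r=np.linspace(r0,r1,nr); A,R=np.meshgrid(a,r)
    m=proj(p,np.c_[c[0]+(R*np.cos(A)).ravel(),c[1]+(R*np.sin(A)).ravel(),np.full(A.size,z)]).reshape(nr,720,2)
    return cv2.remap(cv2.cvtColor(p["image"],cv2.COLOR_RGB2GRAY),m[...,0],m[...,1],cv2.INTER_LINEAR).astype(float)
def peak(v):
    v=np.clip(v-(v.max()*.5),0,None); k=np.argmax(v); d=(np.arange(720)-k+360)%720-360
    w=v*(np.abs(d)<24); return ((k+(w*d).sum()/w.sum())/2)%360
def measure(p,c0):
    "centre from the foot's outline; mark and fin angle (deg, world)"
    best=None; g=cv2.GaussianBlur(cv2.cvtColor(p["image"],cv2.COLOR_RGB2GRAY),(3,3),0)
    c=np.array(c0,float)
    from scipy.optimize import least_squares
    for _ in range(4):
        P=polar(p,c,.014,.056,.074,73); G=np.diff(P,axis=0); k=G.argmax(0); r=.056+(k+.5)*.00025
        ok=(G.max(0)>8)&(k>2)&(k<69); a=np.radians(np.arange(720)/2)[ok]; x=c[0]+r[ok]*np.cos(a);y=c[1]+r[ok]*np.sin(a)
        f=least_squares(lambda t:np.hypot(x-t[0],y-t[1])-t[2],[*c,.066],loss="soft_l1",f_scale=.001).x; c=f[:2]
    M=polar(p,c,.062,.034,.043); mk=peak(255-M.mean(0)-0)
    F=polar(p,c,.032,.056,.064); fn=peak(F.mean(0))
    return c,f[2],ok.sum(),mk,fn
E
python3 - <<'E'
from h import *
p=optics.read_camera("wrist"); c,R,n,mk,fn=measure(p,(.5455,-.1078)); print(c.round(4),R.round(4),n,mk,fn,(mk-fn)%360)
ims=[]
for z,r,ang in[(.062,.045,mk),(.032,.060,fn)]:
    im=rect(p,c,z); a=np.radians(ang); q=(int(160+r*np.cos(a)*2000),int(160-r*np.sin(a)*2000))
    cv2.circle(im,(160,160),96,(255,0,0),1); cv2.circle(im,q,4,(255,0,0),1); ims.append(im)
cv2.imwrite("pics/r1.png",np.hstack(ims)[...,::-1])
s=sensors.state();print(s["ee_pos"],s["tcp_rot"])
E
```

```text
[ 0.5406 -0.1058] 0.065 709 351.90994351256955 266.4908604547481 85.41908305782147
[ 0.53220327 -0.0373688   0.15839328] [-3.14088171e+00 -7.25836071e-04 -1.39347168e+00]
```

View pics/r1.png

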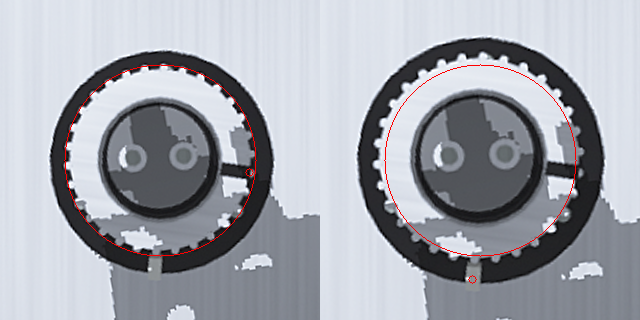

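Fit: centre (0.541, −0.106), mark 85° past the fin, so 634.6° remain, taken as two strokes of about 318°. I'll descend beside the rim now.

Request:
arm_command --commands '[{"gripper": -0.39, "travel": [0, 0.07, 0.4], "roll": 0}, {"gripper": -0.39, "travel": [0, 0, 0.5], "roll": 0}, {"gripper": -0.39, "travel": [0, 0, 0.5], "roll": 0}, {"gripper": -0.39, "travel": [0, 0, 0.4], "roll": 0}, {"gripper": -0.39, "travel": [0, 0, 0.3], "roll": 0}, {"gripper": -0.39, "travel": [0, 0, 0.13], "roll": 0}, {"gripper": -0.39, "travel": [0, 0, 0], "roll": 0}, {"gripper": -0.39, "travel": [0, 0, 0], "roll": 0}]'

```text
time: 4.15
ee_pos: [0.5289, -0.0375, 0.0472]
tcp_rot: [-3.141, -0.001, -1.393]
wrist_force: [0.0, 0.6, 0.1]
width: 0.0283
gripper_force: 0.0
```

```bash
cat >> h.py <<'E'
C=np.array([.541,-.1057])
def where(k=1):
    for _ in range(k):
        p=optics.read_camera("wrist")
    s=sensors.state(); d=s["ee_pos"][:2]-C; y=s["tcp_rot"][2]; u=np.array([np.cos(y),np.sin(y)]); w=np.array([u[1],-u[0]])
    f=s["wrist_force"]
    print("t",round(s["time"],2),"x %.1f y %.1f mm z %.1f yaw %.2f"%(d@u*1e3,d@w*1e3,s["ee_pos"][2]*1e3,np.degrees(y)),"F tool",np.round([f[:2]@u,f[:2]@w,f[2]],1),"w",s["width"].round(4),"q6",s["qpos"][5].round(2))
    return p
E
python3 - <<'E'
from h import *
p=where(3)
c,R,n,mk,fn=measure(p,C);print(c.round(4),mk,fn,mk-fn)
im=p["image"][100:420,160:480];cv2.imwrite("pics/w3.png",cv2.resize(im,(600,600))[...,::-1])
E
```

```text
Traceback (most recent call last):
  File "h.py", line 49, in where
    print("t",round(s["time"],2),"x %.1f y %.1f mm z %.1f yaw %.2f"%(d@u*1e3,d@w*1e3,s["ee_pos"][2]*1e3,np.degrees(y)),"F tool",np.round([f[:2]@u,f[:2]@w,f[2]],1),"w",s["width"].round(4),"q6",s["qpos"][5].round(2))
                                                                                                                                                                       ^^^^^^^^^^^^^^^^
AttributeError: 'float' object has no attribute 'round'
```

```bash
sed -i 's/s\["width"\].round(4)/round(s["width"],4)/' h.py
python3 - <<'E'
from h import *
p=where(2)
c,R,n,mk,fn=measure(p,C);print(c.round(4),R,n,mk,fn,mk-fn)
im=p["image"][60:380,160:480];cv2.imwrite("pics/w3.png",cv2.resize(im,(600,600))[...,::-1])
E
```

```text
t 4.4 x -69.8 y -0.1 mm z 47.3 yaw -79.79 F tool [-0.   0.5  0.6] w 0.0283 q6 2.68
[ 0.5406 -0.1059] 0.06485511052925169 717 351.8731506184817 266.4193903144897 85.453760303992
```

View pics/w3.png

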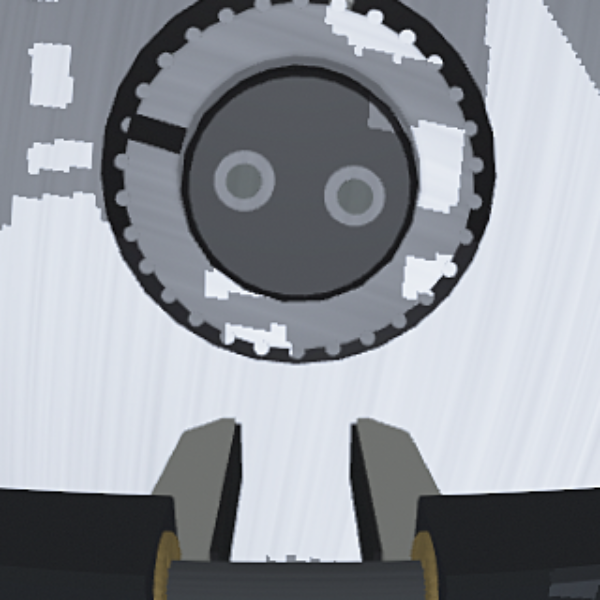

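The two tip edges (237,425) and (357,425) face valleys either side of the centre rib at (297,352). I'll move in onto the rim.

Request:
arm_command --commands '[{"gripper": -0.39, "travel": [0.1, 0, 0], "roll": 0}, {"gripper": -0.39, "travel": [0.1, 0, 0], "roll": 0}, {"gripper": -0.39, "travel": [0.08, 0, 0], "roll": 0}, {"gripper": -0.39, "travel": [0.05, 0, 0], "roll": 0}, {"gripper": -0.39, "travel": [0.02, 0, 0], "roll": 0}, {"gripper": -0.39, "travel": [0, 0, 0], "roll": 0}, {"gripper": -0.39, "travel": [0, 0, 0], "roll": 0}, {"gripper": -0.39, "travel": [0, 0, 0], "roll": 0}]'

```text
time: 5.2
ee_pos: [0.5312, -0.0539, 0.0465]
tcp_rot: [3.141, 0.0, -1.393]
wrist_force: [0.3, 0.3, 0.0]
width: 0.0282
gripper_force: 0.0
```

```bash
sed -i 's/^C=.*/C=np.array([.5406,-.1058])/' h.py
python3 - <<'E'
from h import *
p=where(2); p=where(1); print(measure(p,C))
E
```

```text
t 5.3 x -52.7 y -0.0 mm z 46.6 yaw -79.79 F tool [-0.2 -0.1  0.2] w 0.0284 q6 2.65
t 5.35 x -52.7 y -0.0 mm z 46.6 yaw -79.79 F tool [-0.1  0.5 -0.8] w 0.0284 q6 2.65
(array([ 0.5406894 , -0.10593522]), np.float64(0.06490560538405105), np.int64(672), np.float64(351.87858192505513), np.float64(133.06188053322478))
```

Request:
arm_command --commands '[{"gripper": -0.39, "travel": [0.01, 0, 0], "roll": 0}, {"gripper": -0.39, "travel": [0.006, 0.109, 0], "roll": -1}, {"gripper": -0.39, "travel": [0.006, 0.109, 0], "roll": -1}, {"gripper": -0.39, "travel": [0.006, 0.109, 0], "roll": -1}, {"gripper": -0.39, "travel": [0.006, 0.109, 0], "roll": -1}, {"gripper": -0.39, "travel": [0, 0, 0], "roll": 0}, {"gripper": -0.39, "travel": [0, 0, 0], "roll": 0}, {"gripper": -0.39, "travel": [0, 0, 0], "roll": 0}]'

```text
time: 6.15
ee_pos: [0.5116, -0.0628, 0.0466]
tcp_rot: [-3.141, -0.0, -0.976]
wrist_force: [0.0, -0.5, -0.0]
width: 0.0281
gripper_force: 0.0
```

Run:
```python
from h import *
p=where(1); print(measure(p,C))
```

```text
t 6.2 x -51.9 y -0.1 mm z 46.6 yaw -55.88 F tool [ 0.8  0.3 -0. ] w 0.0281 q6 2.21
(array([ 0.5407072 , -0.10590011]), np.float64(0.06493144908985318), np.int64(680), np.float64(351.9210974172916), np.float64(89.34963682423555))
```

Request:
arm_command --commands '[{"gripper": -0.39, "travel": [0.015, 0, 0], "roll": 0}, {"gripper": -0.39, "travel": [0.015, 0, 0], "roll": 0}, {"gripper": -0.39, "travel": [0.0055, 0.105, 0], "roll": -1}, {"gripper": -0.39, "travel": [0.0055, 0.105, 0], "roll": -1}, {"gripper": -0.39, "travel": [0.0055, 0.105, 0], "roll": -1}, {"gripper": -0.39, "travel": [0, 0, 0], "roll": 0}, {"gripper": -0.39, "travel": [0, 0, 0], "roll": 0}, {"gripper": -0.39, "travel": [0, 0, 0], "roll": 0}]'

```text
time: 7.0
ee_pos: [0.5009, -0.0747, 0.0466]
tcp_rot: [-3.142, -0.0, -0.662]
wrist_force: [-0.6, -0.6, 0.5]
width: 0.0279
gripper_force: 0.0
```

Run:
```python
from h import *
p=where(1); print(measure(p,C))
im=p["image"][140:300,240:400];cv2.imwrite("pics/w4.png",cv2.resize(im,(600,600),interpolation=cv2.INTER_CUBIC)[...,::-1])
```

```text
t 7.05 x -50.4 y -0.2 mm z 46.6 yaw -37.89 F tool [-0.5 -0.4 -0. ] w 0.0282 q6 1.86
(array([ 0.54072675, -0.10578453]), np.float64(0.06491140374577334), np.int64(675), np.float64(351.7649928694738), np.float64(136.44241296255748))
```

View pics/w4.png

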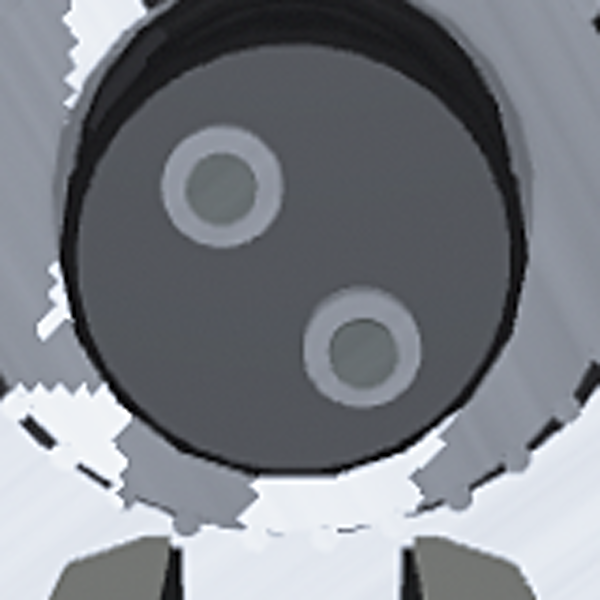

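The tips at (170,537) and (415,537) still stand about 2–3 mm short of the rim. I'll press in a bit further.

Request:
arm_command --commands '[{"gripper": -0.39, "travel": [0.02, 0, 0], "roll": 0}, {"gripper": -0.39, "travel": [0.02, 0, 0], "roll": 0}, {"gripper": -0.39, "travel": [0.005, 0.101, 0], "roll": -1}, {"gripper": -0.39, "travel": [0.005, 0.101, 0], "roll": -1}, {"gripper": -0.39, "travel": [0.005, 0.101, 0], "roll": -1}, {"gripper": -0.39, "travel": [0.005, 0.101, 0], "roll": -1}, {"gripper": -0.39, "travel": [0, 0, 0], "roll": 0}, {"gripper": -0.39, "travel": [0, 0, 0], "roll": 0}]'

```text
time: 7.85
ee_pos: [0.4936, -0.0941, 0.0466]
tcp_rot: [-3.141, -0.0, -0.244]
wrist_force: [-0.9, 0.0, 0.3]
width: 0.0285
gripper_force: 0.0
```

Run:
```python
from h import *
p=where(1); print(measure(p,C))
```

```text
t 7.9 x -48.5 y -0.2 mm z 46.6 yaw -13.95 F tool [ 0.2 -0.  -0.4] w 0.0281 q6 1.4
(array([ 0.54081857, -0.10578604]), np.float64(0.06503071224506718), np.int64(692), np.float64(351.8939185199764), np.float64(103.68253529433447))
```

Request:
arm_command --commands '[{"gripper": -0.39, "travel": [0.015, 0, 0], "roll": 0}, {"gripper": -0.39, "travel": [0.015, 0, 0], "roll": 0}, {"gripper": -0.39, "travel": [0.005, 0.098, 0], "roll": -1}, {"gripper": -0.39, "travel": [0.005, 0.098, 0], "roll": -1}, {"gripper": -0.39, "travel": [0.005, 0.098, 0], "roll": -1}, {"gripper": -0.39, "travel": [0, 0, 0], "roll": 0}, {"gripper": -0.39, "travel": [0, 0, 0], "roll": 0}, {"gripper": -0.39, "travel": [0, 0, 0], "roll": 0}]'

```text
time: 8.7
ee_pos: [0.4937, -0.1088, 0.0465]
tcp_rot: [-3.141, 0.0, 0.071]
wrist_force: [-0.4, -0.3, 0.7]
width: 0.0283
gripper_force: 0.0
```

Run:
```python
from h import *
p=where(1); print(measure(p,C)[-2:])
```

```text
t 8.75 x -47.0 y -0.4 mm z 46.5 yaw 4.12 F tool [-0.6  0.1  0. ] w 0.0283 q6 1.06
(np.float64(351.6389869665664), np.float64(130.2560031235765))
```

```bash
cat >> h.py <<'E'
def cloud(p):
    V,U=np.mgrid[0:480,0:640]; x=U-p["cx"]; y=V-p["cy"]; r=np.hypot(x,y)+1e-9; t=r/p["fx"]; z=p["range_z"]
    k=z*np.tan(np.clip(t,0,1.5))/r
    return (np.stack([x*k,-y*k,-z,np.ones_like(z)],-1)@np.linalg.inv(p["extrinsics"]).T)[...,:3]
E
python3 - <<'E'
from h import *
p=where(1); W=cloud(p); s=sensors.state(); y=s["tcp_rot"][2]; u=np.array([np.cos(y),np.sin(y)]); w=np.array([u[1],-u[0]])
d=W[...,:2]-s["ee_pos"][:2]; X=d@u*1e3; Y=d@w*1e3; Z=W[...,2]*1e3
for z0 in range(40,120,8):
    m=(Z>z0)&(Z<z0+8)&(X<12)&(X>-12)&(np.abs(Y)<40)&(np.abs(Y)>10)
    if m.sum(): print(z0,m.sum(),"front x",np.percentile(X[m],[50,90,98]).round(1),"y",np.percentile(Y[m],[2,98]).round(1))
im=p["image"][150:310,240:400];cv2.imwrite("pics/w5.png",cv2.resize(im,(600,600),interpolation=cv2.INTER_CUBIC)[...,::-1])
E
```

```text
t 8.8 x -47.0 y -0.4 mm z 46.5 yaw 4.14 F tool [ 0.2 -1.1 -0.5] w 0.0283 q6 1.06
56 808 front x [ 8.8 11.3 11.9] y [-27.6  27.6]
72 352 front x [ 9.2  9.7 10. ] y [-25.   23.7]
80 536 front x [9.2 9.7 9.9] y [-27.2  27.5]
88 626 front x [ 9.4  9.8 10. ] y [-27.8  27.8]
96 738 front x [ 9.2  9.7 10. ] y [-28.2  28.5]
104 857 front x [ 9.3  9.8 10.1] y [-28.7  28.8]
112 787 front x [ 9.2  9.8 10.1] y [-27.4  27. ]
```

View pics/w5.png

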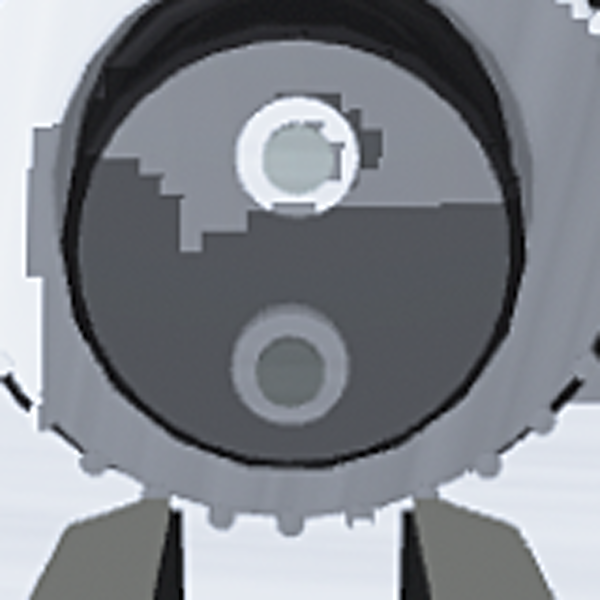

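The tips at (165,500) and (415,500) appear to reach over the rim without touching. I'll check their actual height.

Run:
```python
from h import *
p=where(1); W=cloud(p); s=sensors.state(); y=s["tcp_rot"][2]; u=np.array([np.cos(y),np.sin(y)]); w=np.array([u[1],-u[0]])
d=W[...,:2]-s["ee_pos"][:2]; X=d@u*1e3; Y=d@w*1e3; Z=W[...,2]*1e3
for c in (279,283,287,318,352):
    for v in range(276,306,3): print(c,v,X[v,c].round(1),Y[v,c].round(1),Z[v,c].round(1),p["image"][v,c])
```

```text
t 8.85 x -47.0 y -0.4 mm z 46.6 yaw 4.16 F tool [-0.7  0.2  0.4] w 0.0287 q6 1.06
279 276 8.5 -19.7 61.4 [141 146 157]
279 279 7.2 -19.7 62.3 [127 133 142]
279 282 4.8 -19.9 60.5 [135 139 146]
279 285 9.5 -18.3 75.5 [114 116 114]
279 288 9.1 -18.1 78.2 [115 118 116]
279 291 9.2 -17.7 82.0 [114 116 114]
279 294 9.3 -17.3 85.7 [115 117 115]
279 297 9.8 -16.9 89.9 [114 117 114]
279 300 9.6 -16.7 92.7 [115 117 115]
279 303 9.2 -16.5 94.8 [116 118 115]
283 276 8.4 -17.7 61.1 [140 144 155]
283 279 7.0 -17.7 61.7 [133 138 148]
283 282 4.7 -17.8 60.4 [132 137 144]
283 285 10.0 -16.3 76.8 [115 117 114]
283 288 8.9 -16.2 77.9 [118 120 117]
283 291 9.0 -15.9 81.5 [118 120 117]
283 294 8.8 -15.6 84.4 [115 116 114]
283 297 8.0 -15.5 86.1 [47 49 50]
283 300 7.9 -15.3 88.9 [20 22 23]
283 303 8.0 -15.0 92.2 [26 26 29]
287 276 8.3 -15.6 61.0 [138 144 154]
287 279 6.6 -15.7 60.7 [138 143 153]
287 282 5.1 -15.7 61.2 [159 167 180]
287 285 8.2 -14.7 72.6 [180 188 203]
287 288 7.5 -14.6 74.5 [9 9 8]
287 291 8.0 -14.2 79.2 [13 14 15]
287 294 6.5 -14.3 79.3 [11 11 12]
287 297 4.6 -14.4 78.7 [15 15 16]
287 300 3.5 -14.3 79.7 [18 19 19]
287 303 1.7 -14.4 79.2 [18 19 19]
318 276 8.7 0.3 61.9 [143 148 159]
318 279 6.6 0.3 60.8 [136 142 151]
318 282 5.2 0.3 61.4 [137 143 152]
318 285 3.2 0.3 60.7 [137 142 153]
318 288 1.7 0.3 61.1 [137 143 152]
318 291 -0.1 0.3 60.9 [131 137 145]
318 294 -27.9 0.4 3.4 [224 230 238]
318 297 -29.8 0.4 4.3 [220 226 234]
318 300 -32.7 0.4 3.1 [223 228 236]
318 303 -35.0 0.4 3.1 [223 228 236]
352 276 8.5 17.8 61.6 [140 144 155]
352 279 6.7 17.9 61.3 [134 138 148]
352 282 5.2 17.9 61.6 [138 141 150]
352 285 10.0 16.4 76.8 [114 116 114]
352 288 9.1 16.3 78.4 [118 120 117]
352 291 9.4 15.9 82.5 [121 123 120]
352 294 8.6 15.8 84.2 [119 121 118]
352 297 7.7 15.7 85.4 [78 80 80]
352 300 8.0 15.4 89.3 [44 45 46]
352 303 8.0 15.1 92.3 [29 30 31]
```

The depth shows the opened fingertips end at z≈75 mm, about 28 mm above the nominal TCP, so they passed over the ring. I'll back out, lower by 25 mm, and re-measure.

Request:
arm_command --commands '[{"gripper": -0.39, "travel": [-0.2, 0, 0], "roll": 0}, {"gripper": -0.39, "travel": [-0.2, 0, 0], "roll": 0}, {"gripper": -0.39, "travel": [0, 0, 0], "roll": 0}, {"gripper": -0.39, "travel": [0, 0, 0.2], "roll": 0}, {"gripper": -0.39, "travel": [0, 0, 0.2], "roll": 0}, {"gripper": -0.39, "travel": [0, 0, 0.1], "roll": 0}, {"gripper": -0.39, "travel": [0, 0, 0], "roll": 0}, {"gripper": -0.39, "travel": [0, 0, 0], "roll": 0}]'

```text
time: 9.65
ee_pos: [0.4737, -0.1104, 0.0212]
tcp_rot: [-3.141, 0.001, 0.073]
wrist_force: [-0.1, -0.7, 0.3]
width: 0.0286
gripper_force: 0.0
```

```bash
cat >> h.py <<'E'
def tip(p):
    W=cloud(p); s=sensors.state(); y=s["tcp_rot"][2]; u=np.array([np.cos(y),np.sin(y)]); w=np.array([u[1],-u[0]])
    d=W[...,:2]-s["ee_pos"][:2]; X=d@u*1e3; Y=d@w*1e3; Z=W[...,2]*1e3
    for sg in(-1,1):
        m=(X>-3)&(X<12)&(sg*Y>12)&(sg*Y<26)&(Z>25)
        print("tip",sg,"z low",np.percentile(Z[m],[0,1,3,8]).round(1),"x front",np.percentile(X[m&(Z<90)],[50,90,97]).round(1),"y in",np.percentile(sg*Y[m],[1,5]).round(1))
E
python3 - <<'E'
from h import *
p=where(1); tip(p)
E
```

```text
t 9.7 x -66.8 y -0.1 mm z 21.5 yaw 4.21 F tool [-0.  -0.   0.1] w 0.0286 q6 1.04
tip -1 z low [46.3 48.2 52.  56.3] x front [9.1 9.6 9.8] y in [14.3 14.4]
tip 1 z low [46.4 48.4 51.6 56.1] x front [9.  9.5 9.7] y in [13.8 13.9]
```

Tips are now at z≈47 mm, beside the rim. I'll rewind the yaw by 84° at this clearance radius to gain a full stroke.

Request:
arm_command --commands '[{"gripper": -0.39, "travel": [0.007, -0.14, 0], "roll": 1}, {"gripper": -0.39, "travel": [0.007, -0.14, 0], "roll": 1}, {"gripper": -0.39, "travel": [0.007, -0.14, 0], "roll": 1}, {"gripper": -0.39, "travel": [0.007, -0.14, 0], "roll": 1}, {"gripper": -0.39, "travel": [0.007, -0.14, 0], "roll": 1}, {"gripper": -0.39, "travel": [0.007, -0.14, 0], "roll": 1}, {"gripper": -0.39, "travel": [0.007, -0.14, 0], "roll": 1}, {"gripper": -0.39, "travel": [0.007, -0.14, 0], "roll": 1}]'

```text
time: 10.5
ee_pos: [0.4926, -0.059, 0.0219]
tcp_rot: [-3.141, -0.001, -0.769]
wrist_force: [0.8, 0.3, -0.0]
width: 0.0285
gripper_force: 0.0
```

Request:
arm_command --commands '[{"gripper": -0.39, "travel": [0.007, -0.14, 0], "roll": 1}, {"gripper": -0.39, "travel": [0.007, -0.14, 0], "roll": 1}, {"gripper": -0.39, "travel": [0.007, -0.14, 0], "roll": 1}, {"gripper": -0.39, "travel": [0.007, -0.14, 0], "roll": 1}, {"gripper": -0.39, "travel": [0.007, -0.14, 0], "roll": 1}, {"gripper": -0.39, "travel": [0.007, -0.14, 0], "roll": 1}, {"gripper": -0.39, "travel": [0.13, 0, 0], "roll": 0}, {"gripper": -0.39, "travel": [0.1, 0, 0], "roll": 0}]'

```text
time: 11.3
ee_pos: [0.5307, -0.0514, 0.0217]
tcp_rot: [-3.141, -0.0, -1.389]
wrist_force: [0.1, 0.5, 0.6]
width: 0.0281
gripper_force: 0.0
```

Run:
```python
from h import *
where(1);p=where(1); tip(p); print(measure(p,C))
```

```text
t 11.35 x -54.4 y -0.0 mm z 21.7 yaw -79.66 F tool [0.9 0.6 0.8] w 0.0285 q6 2.65
t 11.4 x -54.9 y 0.2 mm z 21.7 yaw -79.73 F tool [ 0.1  0.9 -0.1] w 0.0282 q6 2.66
tip -1 z low [47.2 52.9 55.9 61. ] x front [ 9.5 10.  10.2] y in [14.4 14.7]
tip 1 z low [47.3 52.9 55.4 60.8] x front [ 9.5 10.  10.3] y in [13.5 13.6]
(array([ 0.54058088, -0.10626901]), np.float64(0.06472579255005759), np.int64(701), np.float64(352.4934611872146), np.float64(98.63416867123829))
```

Request:
arm_command --commands '[{"gripper": -0.39, "travel": [0.02, 0, 0], "roll": 0}, {"gripper": -0.39, "travel": [0.02, 0, 0], "roll": 0}, {"gripper": -0.39, "travel": [0.006, 0.111, 0], "roll": -1}, {"gripper": -0.39, "travel": [0.006, 0.111, 0], "roll": -1}, {"gripper": -0.39, "travel": [0.006, 0.111, 0], "roll": -1}, {"gripper": -0.39, "travel": [0.006, 0.111, 0], "roll": -1}, {"gripper": -0.39, "travel": [0, 0, 0], "roll": 0}, {"gripper": -0.39, "travel": [0, 0, 0], "roll": 0}]'

```text
time: 12.2
ee_pos: [0.51, -0.0611, 0.0215]
tcp_rot: [3.141, 0.001, -0.977]
wrist_force: [-1.5, 0.2, 0.8]
width: 0.0285
gripper_force: 0.6
```

Run:
```python
from h import *
p=where(1); print(measure(p,C))
```

```text
t 12.25 x -54.1 y 0.2 mm z 21.5 yaw -55.94 F tool [-0.5  1.6  0.2] w 0.0284 q6 2.21
(array([ 0.54087993, -0.10627779]), np.float64(0.06458441346282487), np.int64(695), np.float64(14.314557804486553), np.float64(129.59927738394694))
```

It engages: the mark moved 22° with light force. I'll continue the stroke.

Request:
arm_command --commands '[{"gripper": -0.39, "travel": [0.006, 0.111, 0], "roll": -1}, {"gripper": -0.39, "travel": [0.006, 0.111, 0], "roll": -1}, {"gripper": -0.39, "travel": [0.006, 0.111, 0], "roll": -1}, {"gripper": -0.39, "travel": [0.006, 0.111, 0], "roll": -1}, {"gripper": -0.39, "travel": [0.006, 0.111, 0], "roll": -1}, {"gripper": -0.39, "travel": [0.006, 0.111, 0], "roll": -1}, {"gripper": -0.39, "travel": [0.006, 0.111, 0], "roll": -1}, {"gripper": -0.39, "travel": [0.006, 0.111, 0], "roll": -1}]'

```text
time: 13.05
ee_pos: [0.4868, -0.0977, 0.0214]
tcp_rot: [-3.141, 0.002, -0.133]
wrist_force: [-2.9, 0.1, 1.9]
width: 0.0287
gripper_force: 1.5
```

Run:
```python
from h import *
p=where(1); print(measure(p,C))
```

```text
t 13.1 x -54.2 y -0.4 mm z 21.4 yaw -7.35 F tool [-3.3  1.2  0.8] w 0.0284 q6 1.28
(array([ 0.54106064, -0.10573673]), np.float64(0.0647202327853412), np.int64(670), np.float64(61.49946100983657), np.float64(130.5285913258792))
```

Request:
arm_command --commands '[{"gripper": -0.39, "travel": [0.006, 0.111, 0], "roll": -1}, {"gripper": -0.39, "travel": [0.006, 0.111, 0], "roll": -1}, {"gripper": -0.39, "travel": [0.006, 0.111, 0], "roll": -1}, {"gripper": -0.39, "travel": [0.006, 0.111, 0], "roll": -1}, {"gripper": -0.39, "travel": [0.006, 0.111, 0], "roll": -1}, {"gripper": -0.39, "travel": [0.006, 0.111, 0], "roll": -1}, {"gripper": -0.39, "travel": [0.006, 0.111, 0], "roll": -1}, {"gripper": -0.39, "travel": [0.006, 0.111, 0], "roll": -1}]'

```text
time: 13.9
ee_pos: [0.4994, -0.1404, 0.0215]
tcp_rot: [3.141, 0.002, 0.703]
wrist_force: [-3.2, -3.0, -0.5]
width: 0.0282
gripper_force: 2.3
```

Run:
```python
from h import *
p=where(1); print(measure(p,C))
```

```text
t 13.95 x -53.5 y 0.7 mm z 21.6 yaw 40.54 F tool [-3.5  2.3 -1.6] w 0.0285 q6 0.38
(array([ 0.54301259, -0.10338699]), np.float64(0.06273975909455617), np.int64(693), np.float64(114.01429767501772), np.float64(166.73711439341488))
```

Request:
arm_command --commands '[{"gripper": -0.39, "travel": [0.006, 0.111, 0], "roll": -1}, {"gripper": -0.39, "travel": [0.006, 0.111, 0], "roll": -1}, {"gripper": -0.39, "travel": [0.006, 0.111, 0], "roll": -1}, {"gripper": -0.39, "travel": [0.006, 0.111, 0], "roll": -1}, {"gripper": -0.39, "travel": [0.006, 0.111, 0], "roll": -1}, {"gripper": -0.39, "travel": [0.006, 0.111, 0], "roll": -1}, {"gripper": -0.39, "travel": [0.006, 0.111, 0], "roll": -1}, {"gripper": -0.39, "travel": [0.006, 0.111, 0], "roll": -1}]'

```text
time: 14.75
ee_pos: [0.5397, -0.1591, 0.0216]
tcp_rot: [3.14, 0.001, 1.539]
wrist_force: [0.6, -3.0, -2.0]
width: 0.0284
gripper_force: 1.4
```

```bash
cat >> h.py <<'E'
def mark(p,c=C):
    print("mark",peak(255-polar(p,c,.062,.034,.043).mean(0)).round(2),"fin",peak(polar(p,c,.032,.056,.064).mean(0)).round(2))
E
python3 - <<'E'
from h import *
p=where(1); mark(p); print(measure(p,C))
E
```

```text
t 14.8 x -53.2 y 1.4 mm z 21.7 yaw 88.46 F tool [-1.7  1.5 -1.1] w 0.0284 q6 -0.46
mark 158.47 fin 201.48
(array([ 0.5407481 , -0.10382112]), np.float64(0.0637851192586117), np.int64(656), np.float64(161.21212462385623), np.float64(203.71867001980726))
```

Request:
arm_command --commands '[{"gripper": -0.39, "travel": [0.006, 0.108, 0], "roll": -1}, {"gripper": -0.39, "travel": [0.006, 0.108, 0], "roll": -1}, {"gripper": -0.39, "travel": [0.006, 0.108, 0], "roll": -1}, {"gripper": -0.39, "travel": [0.006, 0.108, 0], "roll": -1}, {"gripper": -0.39, "travel": [0.006, 0.108, 0], "roll": -1}, {"gripper": -0.39, "travel": [0.006, 0.108, 0], "roll": -1}, {"gripper": -0.39, "travel": [0.006, 0.108, 0], "roll": -1}, {"gripper": -0.39, "travel": [0.006, 0.108, 0], "roll": -1}]'

```text
time: 15.6
ee_pos: [0.5794, -0.1428, 0.0218]
tcp_rot: [3.141, 0.003, 2.375]
wrist_force: [2.3, -2.8, -1.6]
width: 0.0282
gripper_force: 1.7
```

Run:
```python
from h import *
p=where(1); mark(p); print(measure(p,C))
```

```text
t 15.65 x -53.4 y 0.7 mm z 21.8 yaw 136.41 F tool [-3.4 -0.1 -1.5] w 0.0283 q6 -1.24
mark 205.33 fin 248.56
(array([ 0.53894688, -0.10393908]), np.float64(0.0634229150993454), np.int64(667), np.float64(208.79642498493672), np.float64(251.51126397033028))
```

Request:
arm_command --commands '[{"gripper": -0.39, "travel": [0.006, 0.11, 0], "roll": -1}, {"gripper": -0.39, "travel": [0.006, 0.11, 0], "roll": -1}, {"gripper": -0.39, "travel": [0.006, 0.11, 0], "roll": -1}, {"gripper": -0.39, "travel": [0.006, 0.11, 0], "roll": -1}, {"gripper": -0.39, "travel": [0.006, 0.11, 0], "roll": -1}, {"gripper": -0.39, "travel": [0.006, 0.11, 0], "roll": -1}, {"gripper": -0.39, "travel": [0.006, 0.11, 0], "roll": -1}, {"gripper": -0.39, "travel": [0.006, 0.11, 0], "roll": -1}]'

```text
time: 16.45
ee_pos: [0.594, -0.1014, 0.0218]
tcp_rot: [-3.141, 0.004, -3.071]
wrist_force: [5.0, 0.3, -2.9]
width: 0.0284
gripper_force: 2.1
```

Run:
```python
from h import *
p=where(1); mark(p)
```

```text
t 16.5 x -53.3 y 1.3 mm z 21.8 yaw -175.64 F tool [-4.2  1.2 -2. ] w 0.0285 q6 -2.0
mark 253.65 fin 66.3
```

Request:
arm_command --commands '[{"gripper": -0.39, "travel": [0.006, 0.11, 0], "roll": -1}, {"gripper": -0.39, "travel": [0.006, 0.11, 0], "roll": -1}, {"gripper": -0.39, "travel": [0.006, 0.11, 0], "roll": -1}, {"gripper": -0.39, "travel": [0.006, 0.11, 0], "roll": -1}, {"gripper": -0.39, "travel": [0.006, 0.11, 0], "roll": -1}, {"gripper": -0.39, "travel": [0.006, 0.11, 0], "roll": -1}, {"gripper": -0.39, "travel": [0.006, 0.11, 0], "roll": -1}, {"gripper": -0.39, "travel": [0, 0, 0], "roll": 0}]'

```text
time: 17.3
ee_pos: [0.5759, -0.0661, 0.0217]
tcp_rot: [3.141, 0.002, -2.34]
wrist_force: [2.3, 4.4, 0.3]
width: 0.0283
gripper_force: 2.8
```

Run:
```python
from h import *
p=where(1); mark(p); print(measure(p,C))
```

```text
t 17.35 x -53.0 y 2.2 mm z 21.7 yaw -134.23 F tool [-6.   2.   1.4] w 0.0284 q6 -2.68
mark 297.77 fin 83.76
(array([ 0.53955975, -0.10631922]), np.float64(0.06426734038365202), np.int64(661), np.float64(299.5068926221373), np.float64(266.9217818091451))
```

Request:
arm_command --commands '[{"gripper": -0.39, "travel": [0.005, 0.105, 0], "roll": -1}, {"gripper": -0.39, "travel": [0.005, 0.105, 0], "roll": -1}, {"gripper": -0.39, "travel": [0.005, 0.105, 0], "roll": -1}, {"gripper": -0.39, "travel": [0, 0, 0], "roll": 0}, {"gripper": -0.39, "travel": [-0.1, -0.02, 0], "roll": 0}, {"gripper": -0.39, "travel": [-0.15, -0.02, 0], "roll": 0}, {"gripper": -0.39, "travel": [0, 0, 0], "roll": 0}, {"gripper": -0.39, "travel": [0, 0, 0], "roll": 0}]'

```text
time: 18.15
ee_pos: [0.5705, -0.0484, 0.0214]
tcp_rot: [3.142, -0.0, -2.022]
wrist_force: [-0.2, 0.0, -0.9]
width: 0.0283
gripper_force: 0.0
```

Run:
```python
from h import *
p=where(1); mark(p); print(measure(p,C))
```

```text
t 18.2 x -64.5 y -1.8 mm z 21.4 yaw -115.85 F tool [ 0.   0.3 -0.1] w 0.0283 q6 -2.97
mark 315.3 fin 155.47
(array([ 0.54058762, -0.10567671]), np.float64(0.0649334328991748), np.int64(719), np.float64(315.1618031645689), np.float64(156.0515873015873))
```

Request:
arm_command --commands '[{"gripper": -0.39, "travel": [0, -0.1, 0], "roll": 1}, {"gripper": -0.39, "travel": [0.007, -0.135, 0], "roll": 1}, {"gripper": -0.39, "travel": [0.007, -0.135, 0], "roll": 1}, {"gripper": -0.39, "travel": [0.007, -0.135, 0], "roll": 1}, {"gripper": -0.39, "travel": [0.007, -0.135, 0], "roll": 1}, {"gripper": -0.39, "travel": [0.007, -0.135, 0], "roll": 1}, {"gripper": -0.39, "travel": [0.007, -0.135, 0], "roll": 1}, {"gripper": -0.39, "travel": [0.007, -0.135, 0], "roll": 1}]'

```text
time: 19.0
ee_pos: [0.6029, -0.0879, 0.0214]
tcp_rot: [-3.142, -0.0, -2.864]
wrist_force: [0.3, -0.4, 0.1]
width: 0.0281
gripper_force: 0.0
```

Request:
arm_command --commands '[{"gripper": -0.39, "travel": [0.007, -0.135, 0], "roll": 1}, {"gripper": -0.39, "travel": [0.007, -0.135, 0], "roll": 1}, {"gripper": -0.39, "travel": [0.007, -0.135, 0], "roll": 1}, {"gripper": -0.39, "travel": [0.007, -0.135, 0], "roll": 1}, {"gripper": -0.39, "travel": [0.007, -0.135, 0], "roll": 1}, {"gripper": -0.39, "travel": [0.007, -0.135, 0], "roll": 1}, {"gripper": -0.39, "travel": [0.007, -0.135, 0], "roll": 1}, {"gripper": -0.39, "travel": [0.007, -0.135, 0], "roll": 1}]'

```text
time: 19.8
ee_pos: [0.5955, -0.1401, 0.0214]
tcp_rot: [-3.141, -0.0, 2.581]
wrist_force: [-0.7, -0.5, -0.7]
width: 0.0283
gripper_force: 0.0
```

Run:
```python
from h import *
p=where(1); mark(p)
```

```text
t 19.85 x -64.8 y -0.4 mm z 21.4 yaw 147.58 F tool [ 0.2 -0.2  0.6] w 0.0282 q6 -1.42
mark 313.3 fin 2.53
```

Request:
arm_command --commands '[{"gripper": -0.39, "travel": [0.007, -0.135, 0], "roll": 1}, {"gripper": -0.39, "travel": [0.007, -0.135, 0], "roll": 1}, {"gripper": -0.39, "travel": [0.007, -0.135, 0], "roll": 1}, {"gripper": -0.39, "travel": [0.007, -0.135, 0], "roll": 1}, {"gripper": -0.39, "travel": [0.007, -0.135, 0], "roll": 1}, {"gripper": -0.39, "travel": [0.007, -0.135, 0], "roll": 1}, {"gripper": -0.39, "travel": [0.007, -0.135, 0], "roll": 1}, {"gripper": -0.39, "travel": [0.007, -0.135, 0], "roll": 1}]'

```text
time: 20.65
ee_pos: [0.552, -0.1693, 0.0215]
tcp_rot: [-3.141, 0.0, 1.746]
wrist_force: [-0.4, 0.8, 0.7]
width: 0.0285
gripper_force: 0.0
```

Request:
arm_command --commands '[{"gripper": -0.39, "travel": [0.007, -0.135, 0], "roll": 1}, {"gripper": -0.39, "travel": [0.007, -0.135, 0], "roll": 1}, {"gripper": -0.39, "travel": [0.007, -0.135, 0], "roll": 1}, {"gripper": -0.39, "travel": [0.007, -0.135, 0], "roll": 1}, {"gripper": -0.39, "travel": [0.007, -0.135, 0], "roll": 1}, {"gripper": -0.39, "travel": [0.007, -0.135, 0], "roll": 1}, {"gripper": -0.39, "travel": [0.007, -0.135, 0], "roll": 1}, {"gripper": -0.39, "travel": [0.007, -0.135, 0], "roll": 1}]'

```text
time: 21.45
ee_pos: [0.501, -0.1565, 0.0216]
tcp_rot: [-3.142, 0.0, 0.908]
wrist_force: [0.2, -0.2, -0.3]
width: 0.0282
gripper_force: 0.0
```

Request:
arm_command --commands '[{"gripper": -0.39, "travel": [0.007, -0.135, 0], "roll": 1}, {"gripper": -0.39, "travel": [0.007, -0.135, 0], "roll": 1}, {"gripper": -0.39, "travel": [0.007, -0.135, 0], "roll": 1}, {"gripper": -0.39, "travel": [0.007, -0.135, 0], "roll": 1}, {"gripper": -0.39, "travel": [0.007, -0.135, 0], "roll": 1}, {"gripper": -0.39, "travel": [0.007, -0.135, 0], "roll": 1}, {"gripper": -0.39, "travel": [0.007, -0.135, 0], "roll": 1}, {"gripper": -0.39, "travel": [0.007, -0.135, 0], "roll": 1}]'

```text
time: 22.25
ee_pos: [0.4763, -0.1101, 0.0216]
tcp_rot: [3.141, 0.0, 0.07]
wrist_force: [-0.7, 0.2, -0.5]
width: 0.0281
gripper_force: 0.0
```

Request:
arm_command --commands '[{"gripper": -0.39, "travel": [0.007, -0.135, 0], "roll": 1}, {"gripper": -0.39, "travel": [0.007, -0.135, 0], "roll": 1}, {"gripper": -0.39, "travel": [0.007, -0.135, 0], "roll": 1}, {"gripper": -0.39, "travel": [0.007, -0.135, 0], "roll": 1}, {"gripper": -0.39, "travel": [0.007, -0.135, 0], "roll": 1}, {"gripper": -0.39, "travel": [0.007, -0.135, 0], "roll": 1}, {"gripper": -0.39, "travel": [0.007, -0.135, 0], "roll": 1}, {"gripper": -0.39, "travel": [0.007, -0.135, 0], "roll": 1}]'

```text
time: 23.05
ee_pos: [0.4943, -0.0606, 0.0216]
tcp_rot: [3.141, 0.0, -0.767]
wrist_force: [0.3, 0.0, -0.2]
width: 0.0281
gripper_force: 0.0
```

Run:
```python
from h import *
p=where(1); mark(p)
```

```text
t 23.1 x -64.6 y -0.9 mm z 21.7 yaw -44.25 F tool [ 0.2 -0.5  0.6] w 0.0282 q6 2.0
mark 314.93 fin 91.05
```

Request:
arm_command --commands '[{"gripper": -0.39, "travel": [0.007, -0.135, 0], "roll": 1}, {"gripper": -0.39, "travel": [0.007, -0.135, 0], "roll": 1}, {"gripper": -0.39, "travel": [0.007, -0.135, 0], "roll": 1}, {"gripper": -0.39, "travel": [0.007, -0.135, 0], "roll": 1}, {"gripper": -0.39, "travel": [0.007, -0.135, 0], "roll": 1}, {"gripper": -0.39, "travel": [0.007, -0.115, 0], "roll": 1}, {"gripper": -0.39, "travel": [0.12, 0, 0], "roll": 0}, {"gripper": -0.39, "travel": [0.1, 0, 0], "roll": 0}]'

```text
time: 23.9
ee_pos: [0.5302, -0.0535, 0.0215]
tcp_rot: [3.141, 0.0, -1.388]
wrist_force: [-2.2, 7.6, 0.8]
width: 0.0285
gripper_force: 4.4
```

Request:
arm_command --commands '[{"gripper": -0.39, "travel": [0, 0, 0], "roll": 0}, {"gripper": -0.39, "travel": [0.006, 0.111, 0], "roll": -1}, {"gripper": -0.39, "travel": [0.006, 0.111, 0], "roll": -1}, {"gripper": -0.39, "travel": [0.006, 0.111, 0], "roll": -1}, {"gripper": -0.39, "travel": [0.006, 0.111, 0], "roll": -1}, {"gripper": -0.39, "travel": [0.006, 0.111, 0], "roll": -1}, {"gripper": -0.39, "travel": [0.006, 0.111, 0], "roll": -1}, {"gripper": -0.39, "travel": [0.006, 0.111, 0], "roll": -1}]'

```text
time: 24.7
ee_pos: [0.4971, -0.0729, 0.0215]
tcp_rot: [3.141, 0.001, -0.653]
wrist_force: [-0.7, 0.1, -0.7]
width: 0.0286
gripper_force: 0.1
```

Run:
```python
from h import *
p=where(1); mark(p)
```

```text
t 24.75 x -54.5 y 0.7 mm z 21.5 yaw -37.16 F tool [-1.3  0.4  0.1] w 0.0283 q6 1.85
mark 353.71 fin 94.89
```

Request:
arm_command --commands '[{"gripper": -0.39, "travel": [0.012, 0.109, 0], "roll": -1}, {"gripper": -0.39, "travel": [0.006, 0.109, 0], "roll": -1}, {"gripper": -0.39, "travel": [0.006, 0.11, 0], "roll": -1}, {"gripper": -0.39, "travel": [0.006, 0.11, 0], "roll": -1}, {"gripper": -0.39, "travel": [0.006, 0.11, 0], "roll": -1}, {"gripper": -0.39, "travel": [0.006, 0.11, 0], "roll": -1}, {"gripper": -0.39, "travel": [0.006, 0.11, 0], "roll": -1}, {"gripper": -0.39, "travel": [0.006, 0.11, 0], "roll": -1}]'

```text
time: 25.55
ee_pos: [0.4873, -0.1145, 0.0214]
tcp_rot: [-3.141, 0.001, 0.182]
wrist_force: [0.0, 1.5, 0.9]
width: 0.0283
gripper_force: 0.7
```

Run:
```python
from h import *
p=where(1); mark(p)
```

```text
t 25.6 x -53.9 y -0.5 mm z 21.5 yaw 10.70 F tool [-1.9 -0.7  0.4] w 0.0283 q6 0.93
mark 38.76 fin 115.23
```

Request:
arm_command --commands '[{"gripper": -0.39, "travel": [0.006, 0.11, 0], "roll": -1}, {"gripper": -0.39, "travel": [0.006, 0.11, 0], "roll": -1}, {"gripper": -0.39, "travel": [0.006, 0.11, 0], "roll": -1}, {"gripper": -0.39, "travel": [0.006, 0.11, 0], "roll": -1}, {"gripper": -0.39, "travel": [0.006, 0.11, 0], "roll": -1}, {"gripper": -0.39, "travel": [0.006, 0.11, 0], "roll": -1}, {"gripper": -0.39, "travel": [0.006, 0.11, 0], "roll": -1}, {"gripper": -0.39, "travel": [0.006, 0.11, 0], "roll": -1}]'

```text
time: 26.4
ee_pos: [0.5113, -0.1507, 0.0214]
tcp_rot: [-3.141, 0.002, 1.018]
wrist_force: [-3.3, -1.7, -0.4]
width: 0.0284
gripper_force: 2.0
```

Run:
```python
from h import *
p=where(1); mark(p)
```

```text
t 26.45 x -53.6 y -0.6 mm z 21.5 yaw 58.60 F tool [-3.9 -0.7  0.2] w 0.0282 q6 0.05
mark 86.25 fin 173.17
```

Request:
arm_command --commands '[{"gripper": -0.39, "travel": [0.006, 0.111, 0], "roll": -1}, {"gripper": -0.39, "travel": [0.006, 0.111, 0], "roll": -1}, {"gripper": -0.39, "travel": [0.006, 0.111, 0], "roll": -1}, {"gripper": -0.39, "travel": [0.006, 0.111, 0], "roll": -1}, {"gripper": -0.39, "travel": [0.006, 0.111, 0], "roll": -1}, {"gripper": -0.39, "travel": [0.006, 0.111, 0], "roll": -1}, {"gripper": -0.39, "travel": [0.006, 0.111, 0], "roll": -1}, {"gripper": -0.39, "travel": [0.006, 0.111, 0], "roll": -1}]'

```text
time: 27.25
ee_pos: [0.555, -0.1572, 0.0216]
tcp_rot: [-3.141, 0.002, 1.854]
wrist_force: [-1.1, -3.9, -0.9]
width: 0.0283
gripper_force: 2.3
```

Run:
```python
from h import *
p=where(1); mark(p)
```

```text
t 27.3 x -53.5 y 0.1 mm z 21.6 yaw 106.52 F tool [-5.9 -2.1 -1.2] w 0.0285 q6 -0.75
mark 134.81 fin 355.92
```

Request:
arm_command --commands '[{"gripper": -0.39, "travel": [0.006, 0.11, 0], "roll": -1}, {"gripper": -0.39, "travel": [0.006, 0.11, 0], "roll": -1}, {"gripper": -0.39, "travel": [0.006, 0.11, 0], "roll": -1}, {"gripper": -0.39, "travel": [0.006, 0.11, 0], "roll": -1}, {"gripper": -0.39, "travel": [0.006, 0.11, 0], "roll": -1}, {"gripper": -0.39, "travel": [0.006, 0.11, 0], "roll": -1}, {"gripper": -0.39, "travel": [0.006, 0.11, 0], "roll": -1}, {"gripper": -0.39, "travel": [0.006, 0.11, 0], "roll": -1}]'

```text
time: 28.1
ee_pos: [0.5888, -0.1291, 0.0218]
tcp_rot: [-3.141, 0.003, 2.69]
wrist_force: [1.4, -1.8, -1.0]
width: 0.0287
gripper_force: 1.9
```

Run:
```python
from h import *
p=where(1); mark(p)
```

```text
t 28.15 x -53.6 y 0.7 mm z 21.9 yaw 154.45 F tool [-5.4 -2.4 -2.4] w 0.0287 q6 -1.52
mark 183.24 fin 44.32
```

Request:
arm_command --commands '[{"gripper": -0.39, "travel": [0.006, 0.11, 0], "roll": -1}, {"gripper": -0.39, "travel": [0.006, 0.11, 0], "roll": -1}, {"gripper": -0.39, "travel": [0.006, 0.11, 0], "roll": -1}, {"gripper": -0.39, "travel": [0.006, 0.11, 0], "roll": -1}, {"gripper": -0.39, "travel": [0.006, 0.11, 0], "roll": -1}, {"gripper": -0.39, "travel": [0.006, 0.11, 0], "roll": -1}, {"gripper": -0.39, "travel": [0.006, 0.11, 0], "roll": -1}, {"gripper": -0.39, "travel": [0.006, 0.11, 0], "roll": -1}]'

```text
time: 28.95
ee_pos: [0.5903, -0.0853, 0.0219]
tcp_rot: [-3.14, 0.003, -2.757]
wrist_force: [3.4, -0.8, -1.9]
width: 0.0285
gripper_force: 1.8
```

Run:
```python
from h import *
p=where(1); p=where(1); mark(p); print(measure(p,C))
```

```text
t 29.0 x -53.8 y 1.0 mm z 21.9 yaw -157.61 F tool [-5.3 -1.5 -2.3] w 0.0285 q6 -2.29
t 29.05 x -53.9 y 1.1 mm z 21.9 yaw -158.03 F tool [-4.4 -1.3 -1.3] w 0.0286 q6 -2.29
mark 232.46 fin 85.75
(array([ 0.53776035, -0.10599335]), np.float64(0.06313199834375842), np.int64(671), np.float64(235.57724648594376), np.float64(83.52313500112689))
```

Request:
arm_command --commands '[{"gripper": -0.39, "travel": [0.006, 0.11, 0], "roll": -1}, {"gripper": -0.39, "travel": [0.006, 0.11, 0], "roll": -1}, {"gripper": -0.39, "travel": [0.006, 0.11, 0], "roll": -1}, {"gripper": -0.39, "travel": [0.006, 0.11, 0], "roll": -1}, {"gripper": -0.39, "travel": [0.006, 0.11, 0], "roll": -1}, {"gripper": -0.39, "travel": [0, 0, 0], "roll": 0}, {"gripper": -0.39, "travel": [0, 0, 0], "roll": 0}, {"gripper": -0.39, "travel": [0, 0, 0], "roll": 0}]'

```text
time: 29.85
ee_pos: [0.5728, -0.063, 0.0218]
tcp_rot: [-3.142, 0.001, -2.236]
wrist_force: [3.0, 3.8, 1.3]
width: 0.0286
gripper_force: 2.8
```

```bash
cat >> h.py <<'E'
def align(p):
    "mark and fin near 266 deg"
    for c in (C,measure(p,C)[0]):
        a=np.arange(720)/2; win=np.abs(a-266.5)<45
        M=np.where(win,255-polar(p,c,.062,.034,.043).mean(0),0); F=np.where(win,polar(p,c,.032,.056,.064).mean(0),0)
        print(c.round(4),"mark",peak(M).round(2),"fin",peak(F).round(2))
E
python3 - <<'E'
from h import *
p=where(1); align(p)
E
```

```text
t 29.9 x -53.5 y 1.1 mm z 21.8 yaw -128.11 F tool [-5.   0.   2.2] w 0.0282 q6 -2.78
[ 0.5406 -0.1058] mark 263.13 fin 266.51
[ 0.5402 -0.1061] mark 263.66 fin 266.84
```

Request:
arm_command --commands '[{"gripper": -0.39, "travel": [0.002, 0.03, 0], "roll": -0.28}, {"gripper": -0.39, "travel": [0.002, 0.03, 0], "roll": -0.27}, {"gripper": -0.39, "travel": [0, 0, 0], "roll": 0}, {"gripper": -0.39, "travel": [0, 0, 0], "roll": 0}, {"gripper": -0.39, "travel": [0, 0, 0], "roll": 0}, {"gripper": -0.39, "travel": [0, 0, 0], "roll": 0}, {"gripper": -0.39, "travel": [0, 0, 0], "roll": 0}, {"gripper": -0.39, "travel": [0, 0, 0], "roll": 0}]'

```text
time: 30.7
ee_pos: [0.5704, -0.0613, 0.0218]
tcp_rot: [-3.141, 0.001, -2.178]
wrist_force: [3.6, 4.5, 0.8]
width: 0.028
gripper_force: 2.9
```

Run:
```python
from h import *
p=where(1); align(p)
```

```text
t 30.75 x -53.5 y 0.9 mm z 21.9 yaw -124.81 F tool [-5.5 -0.3  1.1] w 0.0283 q6 -2.84
[ 0.5406 -0.1058] mark 266.35 fin 266.59
[ 0.5402 -0.1063] mark 266.91 fin 266.97
```

Aligned within about 0.2°. I'll retract radially and then check.

Request:
arm_command --commands '[{"gripper": -0.39, "travel": [-0.05, 0, 0], "roll": 0}, {"gripper": -0.39, "travel": [-0.1, 0, 0], "roll": 0}, {"gripper": -0.39, "travel": [-0.15, 0, 0], "roll": 0}, {"gripper": -0.39, "travel": [0, 0, 0], "roll": 0}, {"gripper": -0.39, "travel": [0, 0, -0.5], "roll": 0}, {"gripper": -0.39, "travel": [0, 0, -0.9], "roll": 0}, {"gripper": -0.39, "travel": [0, 0, -0.9], "roll": 0}, {"gripper": -0.39, "travel": [0, 0, 0], "roll": 0}]'

```text
time: 31.55
ee_pos: [0.5824, -0.0506, 0.1433]
tcp_rot: [-3.13, 0.004, -2.173]
wrist_force: [0.2, -0.7, -1.1]
width: 0.0281
gripper_force: 0.0
```

Run:
```python
from h import *
p=where(2); align(p)
for z,n in((.062,0),(.032,0)): pass
t=optics.read_camera("top")
ims=[cv2.resize(rect(p,C,.062),(400,400))]+[cv2.resize(t["image"][244:324,234:314],(400,400),interpolation=cv2.INTER_CUBIC)]
cv2.imwrite("pics/end.png",np.hstack(ims)[...,::-1])
```

```text
t 31.65 x -68.0 y 0.3 mm z 137.7 yaw -124.51 F tool [ 0.   1.  -0.2] w 0.0281 q6 -2.82
[ 0.5406 -0.1058] mark 265.7 fin 266.26
[ 0.5399 -0.1058] mark 266.71 fin 266.91
```

View pics/end.png

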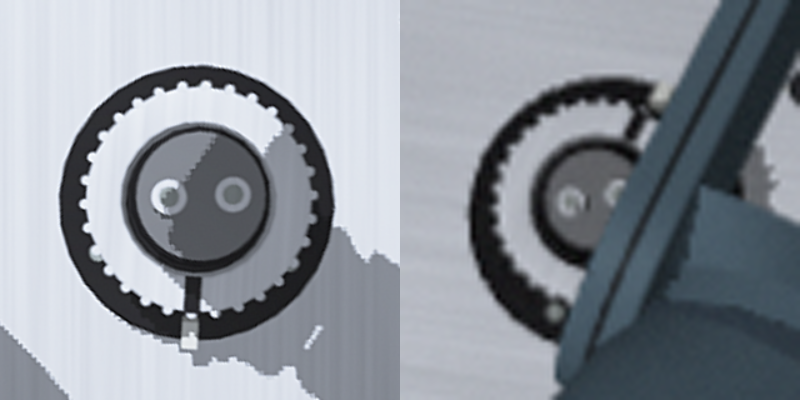

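The mark at (193,293) lines up with the fin at (189,330), and ring_b's mark is still at its fin. The tracked total is 85.4° + 634.5° = 720°. Handing in.

```bash
python3 -c "
from bench import robot
print(robot.finish_job())"
```

```text
the job is handed in; nothing more can be done
None
```

Ring_a now stands two full turns from tight, its mark within about 0.5° of the fin. Ring_b's mark is still at its fin, nothing else was touched that I could see, and the job was handed in at about 32 s.

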